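Let the clementine out of the fruit feeder

TASK

One of the three lanes of the fruit feeder holds the small clementine, the other two hold large oranges. With the fingertips press down the pad on the front end of the clementine's rocking lever and keep it down until the clementine has rolled out under the raised gate into the tray, then let go of the pad so that the gate shuts again. Leave the other two levers alone, do not touch any fruit with the hand, and leave the oranges and the things standing about where they are.

Things in the scene. Friction and masses are not known exactly. Their poses are not given: they have to be found in the camera images.
- feeder: wooden fruit feeder, 375 x 295 mm, three lanes 90 mm wide along x, centre lines at its y = +96, 0, -96 mm. Origin on the worktop below the levers' hinge rod; +x up the chutes, away from the tray, +y to the left lane. Chute floors slope down to -x at 14 degrees, 32 mm high below the rod; back wall at x = 215. Rod posts 136 mm high, 22 deep, at y = +-48, +-144 mm.
- tray (a point): centre of the floor of the catch tray shared by the lanes, in front of the rod: 78 mm from the rod towards -x of the feeder, 8 mm above the worktop. Inside it reaches from feeder x = -151 to -4 mm and y = -141 to +141 mm; walls 40 mm high.
- pad_left (a point): top centre of the black press pad at the front end of the left lane's steel rocking lever; pad 40 (x) by 36 (y) by 8 mm, level at rest, nothing but the lever below it. At rest at feeder x = -80, y = +96 mm, 143 mm above the worktop. Swings about the rod (axis at x = 0, 125 mm high): pressing moves it down (45 mm in all) and, at first, slightly to -x.
- pad_mid (a point): top centre of the black press pad at the front end of the mid lane's steel rocking lever; pad 40 (x) by 36 (y) by 8 mm, level at rest, nothing but the lever below it. At rest at feeder x = -80, y = 0 mm, 143 mm above the worktop. Swings about the rod (axis at x = 0, 125 mm high): pressing moves it down (45 mm in all) and, at first, slightly to -x.
- pad_right (a point): top centre of the black press pad at the front end of the right lane's steel rocking lever; pad 40 (x) by 36 (y) by 8 mm, level at rest, nothing but the lever below it. At rest at feeder x = -80, y = -96 mm, 143 mm above the worktop. Swings about the rod (axis at x = 0, 125 mm high): pressing moves it down (45 mm in all) and, at first, slightly to -x.
- lever_left (a joint): angle of the left lever, rad: 0 = at rest, gate shut; grows as the front pad is pressed down and the gate, a steel plate at the other end 100 mm behind the rod, rises; 0.55 = end stop. The clementine passes below the gate from about 0.33. Pressing takes 2 to 4 N at the pad; a spring shuts the gate when the pad is let go.
- lever_mid (a joint): angle of the mid lever, rad: 0 = at rest, gate shut; grows as the front pad is pressed down and the gate, a steel plate at the other end 100 mm behind the rod, rises; 0.55 = end stop. The clementine passes below the gate from about 0.33. Pressing takes 2 to 4 N at the pad; a spring shuts the gate when the pad is let go.
- lever_right (a joint): angle of the right lever, rad: 0 = at rest, gate shut; grows as the front pad is pressed down and the gate, a steel plate at the other end 100 mm behind the rod, rises; 0.55 = end stop. The clementine passes below the gate from about 0.33. Pressing takes 2 to 4 N at the pad; a spring shuts the gate when the pad is let go.
- clementine: the small fruit, a ball 52 mm in diameter, 50 to 100 g, lying in one of the three lanes (any of them) behind its gate; origin at its centre. Same orange colour as the others. Once its gate is up it rolls out under the lever into the tray in about 1 s.
- orange_a: a large orange, a ball 72 mm in diameter, about 200 g, lying behind the gate of another lane; origin at its centre. Stays where it is.
- orange_b: a large orange, a ball 72 mm in diameter, about 200 g, lying behind the gate of another lane; origin at its centre. Stays where it is.
- salt: white salt pot, diameter 40, height 85 mm, beside the left lane; origin at the centre of its underside. Bystander.
- jam: jam jar, diameter 64, height 75 mm, beside the right lane; origin at the centre of its underside. Bystander.
- espresso_cup: white cup without handle, diameter 60, height 55 mm, beside the left lane, behind the salt; origin at the centre of its underside. Bystander.
- oil: white oil bottle, diameter 72, height 220 mm, on the left; origin at the centre of its underside. Bystander.
- vinegar: dark glass bottle, diameter 56, height 230 mm, on the left; origin at the centre of its underside. Bystander.
- mug: white mug, diameter 80, height 95 mm, on the right; origin at the centre of its underside. Bystander.
- spoon: wooden spoon, 200 mm, lying on the right; origin at about its middle. Bystander.
There are look-alikes about, which are no part of the job. What is shaped like the clementine but blue is not meant.

How it is judged (in metres and radians):
On the way, in this order (a step that is already met when the one before it is completed fails the run):
1. the clementine's lever is pressed down on its pad, so that its gate rises (((value of joint lever_left above 0.22 rad and y of clementine in the frame of feeder between 0.048 and 0.144 m and contact force between the fingers and lever_left above 0.3 N and horizontal distance between the grasp point and pad_left below 0.04 m) or (value of joint lever_mid above 0.22 rad and y of clementine in the frame of feeder between -0.048 and 0.048 m and contact force between the fingers and lever_mid above 0.3 N and horizontal distance between the grasp point and pad_mid below 0.04 m) or (value of joint lever_right above 0.22 rad and y of clementine in the frame of feeder between -0.144 and -0.048 m and contact force between the fingers and lever_right above 0.3 N and horizontal distance between the grasp point and pad_right below 0.04 m))).
2. the clementine has rolled into the tray (x of clementine in the frame of feeder between -0.16 and -0.015 m and y of clementine in the frame of feeder between -0.15 and 0.15 m and z of clementine in the frame of feeder below 0.045 m), for 0.1 s.
At the end, for the whole second after the job is handed in: the clementine lies at rest (under 30 mm/s) in the catch tray, all three levers are back at rest (under 0.06 rad, gates shut), the oranges are within 30 mm of where they began (all of step 2 and linear speed of clementine below 0.03 m/s and value of joint each of lever_left, lever_mid, lever_right below 0.06 rad and distance of each of orange_a, orange_b from where it was at the start of the episode below 0.03 m); the robot touches nothing.
It fails at once if the lever of a lane with an orange in it is pressed (over 0.15 rad) ((value of joint lever_left above 0.15 rad and y of orange_a in the frame of feeder between 0.048 and 0.144 m) or (value of joint lever_left above 0.15 rad and y of orange_b in the frame of feeder between 0.048 and 0.144 m) or (value of joint lever_mid above 0.15 rad and y of orange_a in the frame of feeder between -0.048 and 0.048 m) or (value of joint lever_mid above 0.15 rad and y of orange_b in the frame of feeder between -0.048 and 0.048 m) or (value of joint lever_right above 0.15 rad and y of orange_a in the frame of feeder between -0.144 and -0.048 m) or (value of joint lever_right above 0.15 rad and y of orange_b in the frame of feeder between -0.144 and -0.048 m)).
It fails at once if the hand or arm touches a fruit (contact force between any of the fingers, the arm and clementine above 0.3 N or contact force between any of the fingers, the arm and orange_a above 0.3 N or contact force between any of the fingers, the arm and orange_b above 0.3 N).
It fails at once if a fruit is lifted or leaves the feeder (z of any of clementine, orange_a, orange_b in the frame of feeder above 0.15 m or height (world z) of any of clementine, orange_a, orange_b below 0.02 m).
It fails at once if an orange moved by more than 30 mm (distance of any of orange_a, orange_b from where it was at the start of the episode above 0.03 m).
It fails at once if a bystander moved by more than 20 mm or tipped over (distance of any of salt, jam, espresso_cup, oil, vinegar, mug, spoon from where it was at the start of the episode above 0.02 m or angle between any of salt, jam, espresso_cup, oil, vinegar, mug's own z axis and vertical above 0.3 rad).
It also fails if it takes over 35 s, if anything falls off the work surface, if the arm or the gripper's body presses on something with over 40 N, if the wrist force passes 120 N, or if a joint passes its speed limit or range.

ROBOT

A 6-joint arm with a two-finger parallel gripper is mounted at the origin on the work surface. World frame = base frame: x ahead of the robot, y to its left, z up, the work surface at z = 0. Lengths are in m, angles in degrees, forces in N, time in s.
With the tool pointing down it reaches from about 0.25 to 0.725 m from the base axis. Payload 9.7 kg.
Tool frame: the origin (TCP) lies midway between the tips of the shut fingers; the grasp point (between the pads) lies bot.hold_point_z behind it (bot.hold_point_z is the distance from the TCP to the grasp point, in m); z points along the fingers, y is the line along which they close (so a half turn about z gives the same grasp; the last joint's range is limited). The gripper opens to 85 mm and grips with 20 to 120 N. Pads are 22 mm wide; open, the fingers measure 114 mm over their backs; the gripper's body (76 mm by 85 mm) begins 54 mm behind the grasp point. The pads swing forward as they close: fully open they stand 13 mm farther back than shut.
Start: joints at [0, 4.979, 10.078, 95.1, 0, 90], TCP at [0.55, -0, 0.231] pointing down, gripper open.
Joint ranges: [-179.16, 179.16], [-48.56, 103.87], [-65.8, 70.77], [-126.05, 130.52], [-82.76, 87.17], [-180, 180]. Speed limits (degrees/s): [127.2, 127.2, 147.25, 180, 180, 180].

INTERFACE

Orientations are given as [roll, pitch, yaw] about the fixed x, y, z axes, in that order (R = Rz(yaw) Ry(pitch) Rx(roll)).
In Python, from workcell import bot, camera, camera_model, ticket gives the robot as it stands.
- The arm moves only by the tool send_rows, never from a script. Its argument "targets" is text: rows parted by semicolons, each of 5 numbers parted by spaces: the shift along the tool's x, y, z in mm, then the turn about the tool's z in degrees, then the closure in counts, from 0 (fully open) to 255 (shut). A call has 1 to 20 rows; each row is the pose to reach, as a shift and turn from the pose commanded when the call began, along the tool's axes at that moment; what a row does not reach only later rows make up. A row lasts 1/8 s, in which the tool goes at most 62.5 mm and 10.7 degrees, less where a joint would pass 70% of its speed; a pose out of reach is approached as far as the arm can. A call with a gripper value outside its range is refused whole. The fingers move at their own pace and stop on an object; "newtons" is the grip in N (left out, the last holds). Time passes only in rows, so rows that repeat a pose let the fingers close. It gives the time, the measured TCP pose, the force, the opening and the grip force at its end, in the units of the state.
- bot.get_obs(): the state, without advancing time (a new reading comes with each control period).
- camera(name): name is "scene" or "side" or "wrist"; returns the picture (480x640x3 uint8, blue, green, red); there is no depth.
- camera_model(name): a dict with "K" (3x3 intrinsics, pixels), "pose" (4x4, takes a point from camera to world coordinates); the wrist camera has in their place "T_tool_cam" (4x4, takes a point from camera to tool coordinates, whose origin is the TCP and whose axes are the flange's). Camera axes: x right, y down, z forward; pixel columns grow to the right and rows downward; lengths in m; the calibration is good to about 2 mm. A picture is of the moment at which its call begins: read the wrist's pose just before it. camera_model takes no time and is no camera call.
- ticket.job_done(): hands the job in; it is judged then, once.
The state is a dict: "time": time; "q": joint angles; "qd": joint speeds; "joint_efforts": joint torques, N m; "ee_pos": TCP position; "tcp_rot": TCP orientation; "wrist_force": force on the tool from outside, world axes, zero at the start; "torque": the same for the moment, N m; "opening": finger opening in m; "grasp_force": force on a finger pad.
Only numpy, scipy, OpenCV 4.12 (cv2) and the standard library are available. Lean on these libraries where they do the work, as an engineer would, in place of code of your own. Each camera call takes 0.05 s, during which the arm holds its last target. There are 200 camera calls.

## Working session

There is one attempt and no reset: what is moved stays moved. The work goes in short steps, Python scripts to look and compute and a tool call to move; the robot and the scene stay as the last step left them, time stands still between calls to the robot, and variables do not carry over. Pictures are saved under pics/ and viewed, at most 10 in all, crops included, and the job is handed in when it is done.

Besides the shell and the picture viewer there is one more tool, called after ">>>" by a JSON object that holds its "method" and its "body", one argument or row to a line. send_rows: Moves the arm, as the interface text tells. Its arguments: {"type":"object","properties":{"targets":{"type":"string"},"newtons":{"type":"number"}},"required":["targets"]}

```bash
mkdir -p pics; python3 - <<'E'
from workcell import bot, camera, camera_model, ticket
import cv2,numpy as np
np.set_printoptions(precision=4,suppress=True)
for n in("scene","side"):
    cv2.imwrite(f"pics/{n}0.png",camera(n)); m=camera_model(n); print(n,np.array(m["K"]),np.array(m["pose"]))
o=bot.get_obs(); print(o["time"],o["ee_pos"],o["tcp_rot"],o["opening"],bot.hold_point_z)
print(camera_model("wrist"))
E
```

```text
scene [[574.7723   0.     316.2299]
 [  0.     574.7723 241.4244]
 [  0.       0.       1.    ]] [[-0.3839  0.5382 -0.7503  1.6718]
 [ 0.9233  0.2126 -0.3199  0.4781]
 [-0.0127 -0.8156 -0.5785  0.9512]
 [ 0.      0.      0.      1.    ]]
side [[527.918    0.     324.8722]
 [  0.     527.918  238.6717]
 [  0.       0.       1.    ]] [[ 0.927  -0.2751  0.2549  0.28  ]
 [-0.3749 -0.6953  0.6132 -0.766 ]
 [ 0.0086 -0.664  -0.7477  1.035 ]
 [ 0.      0.      0.      1.    ]]
0.1 [0.5498 0.     0.2307] [-179.9322   -0.0017   89.999 ] 0.08563691736343453 0.0187
{'K': array([[336.9176,   0.    , 324.8087],
       [  0.    , 336.9176, 234.5249],
       [  0.    ,   0.    ,   1.    ]]), 'T_tool_cam': array([[-0.0001, -0.9644, -0.2645,  0.0668],
       [ 1.    ,  0.0001, -0.001 , -0.0004],
       [ 0.001 , -0.2645,  0.9644, -0.1433],
       [ 0.    ,  0.    ,  0.    ,  1.    ]])}
```

View pics/scene0.png

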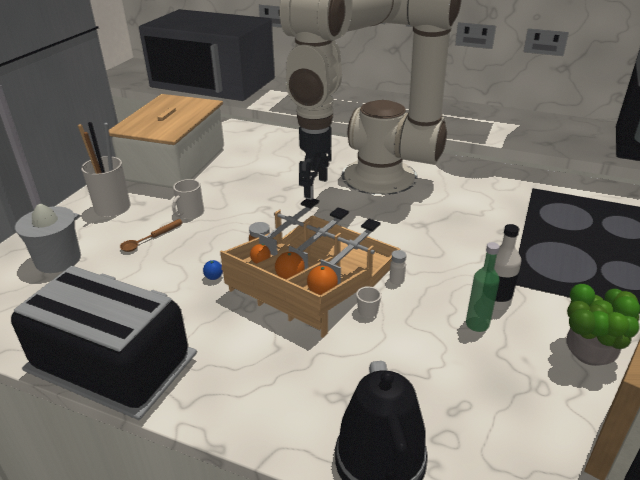

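View pics/side0.png

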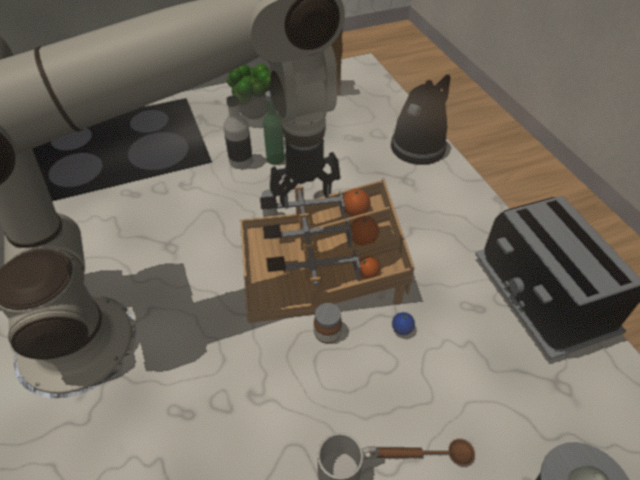

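Three orange balls could be the clementine. In the side view they are at (370,267) in the right lane, (364,232) in the middle and (356,201) in the left. In the scene view they are at (260,254), (290,265) and (322,278). The blue ball at side (403,323) is a decoy. The right-lane ball looks smallest, so I'll check it in a close crop and get pixels for fitting the feeder pose.

```bash
python3 - <<'E'
import cv2,numpy as np
a=cv2.imread("pics/side0.png")[170:330,230:430]; b=cv2.imread("pics/scene0.png")[185:335,210:410]
cv2.imwrite("pics/sc.png",cv2.resize(a,None,fx=3.75,fy=3.75,interpolation=cv2.INTER_CUBIC))
cv2.imwrite("pics/cc.png",cv2.resize(b,None,fx=4,fy=4,interpolation=cv2.INTER_CUBIC))
E
```

```text
(no output)
```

View pics/sc.png

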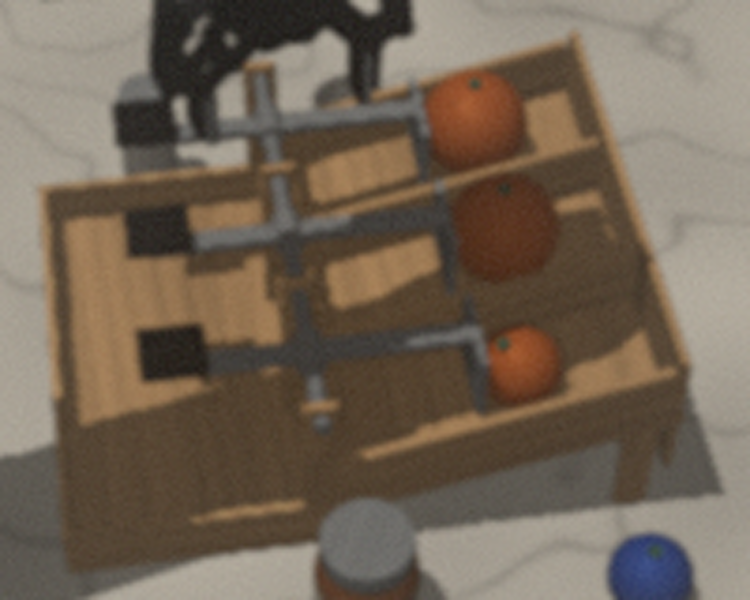

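View pics/cc.png

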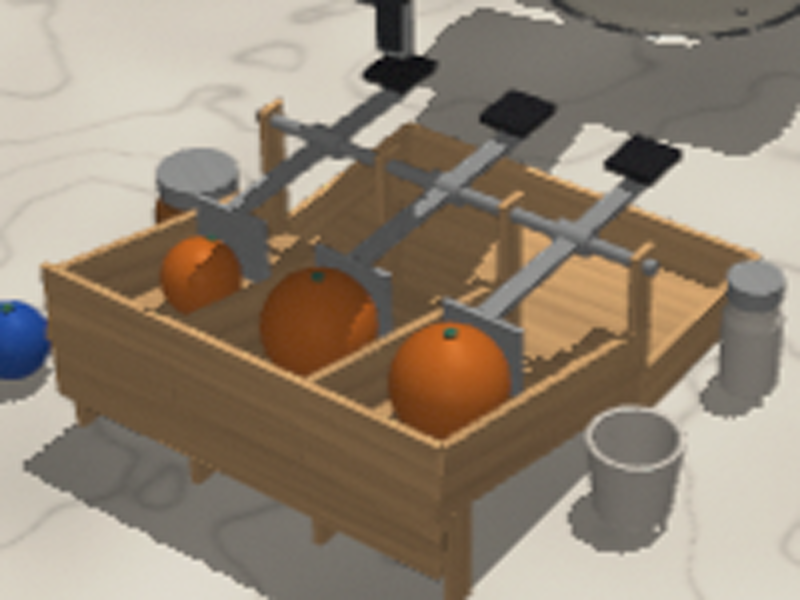

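The crops confirm it: the ball in the right lane, at crop pixels (522,362) and (200,275), is clearly smaller than the other two. The target is therefore pad_right, at (173,350) in the side crop and (399,69) in the scene crop. Next I'll fit the feeder pose.

```bash
cat > h.py <<'E'
import numpy as np
from workcell import bot, camera, camera_model
from scipy.optimize import least_squares
def proj(n,P):
    m=camera_model(n); T=np.linalg.inv(m["pose"]); c=np.atleast_2d(P)@T[:3,:3].T+T[:3,3]
    p=c@np.array(m["K"]).T; return p[:,:2]/p[:,2:]
F={'pr':(-.08,-.096,.143),'pm':(-.08,0,.143),'pl':(-.08,.096,.143),'tr':(0,-.144,.136),'tl':(0,.144,.136)}
def w(v,P):
    c,s=np.cos(v[2]),np.sin(v[2]); return np.array([v[0]+c*P[0]-s*P[1],v[1]+s*P[0]+c*P[1],P[2]])
E
python3 - <<'E'
from h import *
S={'pr':(173,349),'pm':(158,228),'pl':(145,121),'tr':(320,406),'tl':(260,68)}
C={'pr':(399,69),'pm':(517,111),'pl':(643,157),'tr':(272,105),'tl':(643,249)}
obs=[('side',k,np.array(p)/3.75+(230,170)) for k,p in S.items()]+[('scene',k,np.array(p)/4+(210,185)) for k,p in C.items()]
f=lambda v:np.concatenate([proj(n,w(v,F[k]))[0]-p for n,k,p in obs])
r=least_squares(f,[.55,0,0.],loss='soft_l1')
print(r.x[:2],np.degrees(r.x[2])); print(f(r.x).reshape(-1,2).round(1))
# free single-point triangulation of pad_right
o=[x for x in obs if x[1]=='pr']
t=least_squares(lambda P:np.concatenate([proj(n,P)[0]-p for n,k,p in o]),w(r.x,F['pr']))
print('pr fit',w(r.x,F['pr']),'tri',t.x)
for k in F:print(k,w(r.x,F[k]))
np.save('v.npy',r.x)
E
```

```text
[0.55871955 0.01649608] -13.218208590398417
[[-0.6 -0.8]
 [-0.4 -0.8]
 [-0.4 -1.3]
 [-0.2 -0.9]
 [-0.4 -1.7]
 [-0.8 -0.8]
 [-0.8 -0.4]
 [-0.8 -0.3]
 [-1.5  0. ]
 [-1.3  0.5]]
pr fit [ 0.45888766 -0.05866771  0.143     ] tri [ 0.45941025 -0.05771181  0.13994062]
pr [ 0.45888766 -0.05866771  0.143     ]
pm [0.48083904 0.0347889  0.143     ]
pl [0.50279043 0.1282455  0.143     ]
tr [ 0.52579247 -0.12368883  0.136     ]
tl [0.59164662 0.15668098 0.136     ]
```

Feeder origin is about (0.559, 0.016) with yaw −13.2°, and pad_right is at about (0.459, −0.058, 0.143). I'll shut the fingers, move above the pad and check there. World y is tool x, world x is tool y, and down is tool +z.

>>> {"method": "send_rows", "body": {
  "targets": "-10 -15 0 3 255; -20 -30 0 6 255; -30 -45 0 9 255; -40 -60 0 13 255; -50 -75 0 13 255; -58 -91 0 13 255; -58 -91 20 13 255; -58 -91 40 13 255; -58 -91 55 13 255; -58 -91 65 13 255; -58 -91 65 13 255; -58 -91 65 13 255"
}}

```text
time: 1.6
ee_pos: [0.4592, -0.058, 0.1668]
tcp_rot: [180.0, -0.0, 77.0]
wrist_force: [-0.1, -0.4, 0.0]
opening: 0.0003
grasp_force: 0.0
```

```bash
python3 - <<'E'
from h import *
import cv2
o=bot.get_obs();print(o["time"],o["ee_pos"],o["tcp_rot"],o["wrist_force"],o["opening"])
a=cv2.resize(camera("side")[170:330,230:430],None,fx=2,fy=2,interpolation=cv2.INTER_CUBIC)
b=cv2.resize(camera("scene")[165:325,210:410],None,fx=2,fy=2,interpolation=cv2.INTER_CUBIC)
c=cv2.resize(camera("wrist"),(384,288))
cv2.imwrite("pics/m.png",np.vstack([np.hstack([a[:,:],b])[:, :800], cv2.copyMakeBorder(c[:270],0,0,0,416,cv2.BORDER_CONSTANT)]))
E
```

```text
1.6 [ 0.45921274 -0.05802608  0.1668444 ] [ 1.79961652e+02 -3.82687446e-03  7.70079687e+01] [-0.1090137  -0.37951151  0.04005067] 0.0002783989865716727
```

View pics/m.png

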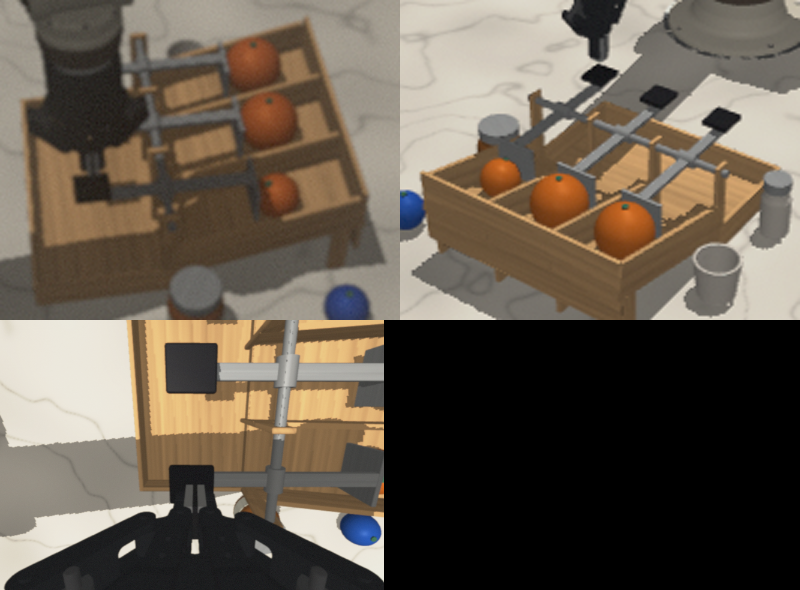

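The shut fingertips are centred above the right lane's pad: side tile (93,185), scene tile (600,72), wrist tile (193,480). The fruits haven't moved. Now I'll press to z≈0.110 and hold.

>>> {"method": "send_rows", "body": {
  "targets": "0 0 12 0 255; 0 0 20 0 255; 0 0 28 0 255; 0 0 36 0 255; 0 0 44 0 255; 0 0 51 0 255; 0 0 56 0 255; 0 0 56 0 255; 0 0 56 0 255; 0 0 56 0 255; 0 0 56 0 255; 0 0 56 0 255; 0 0 56 0 255; 0 0 56 0 255; 0 0 56 0 255; 0 0 56 0 255"
}}

```text
time: 3.75
ee_pos: [0.4591, -0.058, 0.1103]
tcp_rot: [180.0, 0.0, 77.0]
wrist_force: [1.1, 0.0, 3.7]
opening: -0.0
grasp_force: 1.3
```

```bash
python3 - <<'E'
from h import *
import cv2
o=bot.get_obs();print(o["time"],o["ee_pos"],o["wrist_force"])
a=cv2.resize(camera("side")[170:330,230:430],None,fx=2,fy=2,interpolation=cv2.INTER_CUBIC)
b=cv2.resize(camera("scene")[165:325,210:410],None,fx=2,fy=2,interpolation=cv2.INTER_CUBIC)
cv2.imwrite("pics/p.png",np.hstack([a,b]))
E
```

```text
3.75 [ 0.45908835 -0.05802725  0.11033159] [1.13089058 0.01353336 3.71308953]
```

View pics/p.png

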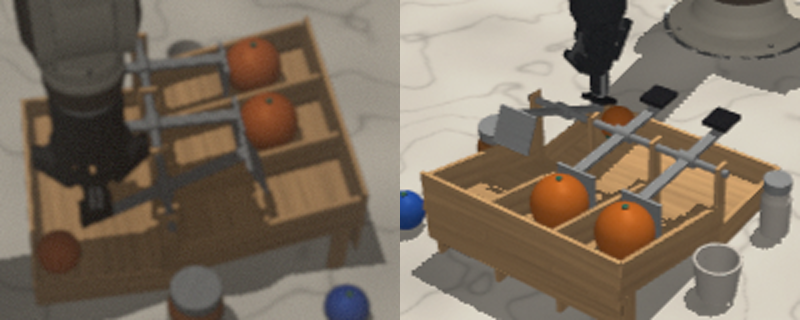

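The right gate is up and the clementine is in the tray, at side tile (59,251). The oranges are still in place. Now I'll release the pad slowly and back off.

>>> {"method": "send_rows", "body": {
  "targets": "0 0 -7 0 255; 0 0 -14 0 255; 0 0 -22 0 255; 0 0 -32 0 255; 0 0 -45 0 255; 0 0 -65 0 255; 0 0 -90 0 255; 0 0 -110 0 255; 0 0 -110 0 255; 0 0 -110 0 255; 0 0 -110 0 255; 0 0 -110 0 255; 0 0 -110 0 255; 0 0 -110 0 255; 0 0 -110 0 255; 0 0 -110 0 255; 0 0 -110 0 255; 0 0 -110 0 255"
}}

```text
time: 6.1
ee_pos: [0.459, -0.058, 0.2203]
tcp_rot: [-180.0, 0.0, 77.0]
wrist_force: [0.2, 0.2, -0.7]
opening: 0.0005
grasp_force: 0.0
```

```bash
python3 - <<'E'
from h import *
import cv2
o=bot.get_obs();print(o["time"],o["ee_pos"],o["wrist_force"])
g=lambda n,y:cv2.resize(camera(n)[y:y+160,210+20*(n=="side"):410+20*(n=="side")],None,fx=2,fy=2,interpolation=cv2.INTER_CUBIC)
a=g("side",170);b=g("scene",165)
for i in range(10): a2=camera("side")
a2=cv2.resize(a2[170:330,230:430],None,fx=2,fy=2,interpolation=cv2.INTER_CUBIC)
def c(im):
    h=cv2.cvtColor(im[200:300,:120],cv2.COLOR_BGR2HSV); m=cv2.inRange(h,(3,150,60),(12,255,255)); M=cv2.moments(m); return M['m10']/max(M['m00'],1),M['m01']/max(M['m00'],1),M['m00']/255
print(c(a),c(a2))
cv2.imwrite("pics/e.png",np.hstack([a2,b]))
E
```

```text
6.1 [ 0.45898836 -0.05800288  0.22027627] [ 0.22742134  0.2247645  -0.6951435 ]
(61.49135802469136, 51.95802469135803, 405.0) (59.933638443935926, 52.47826086956522, 437.0)
```

View pics/e.png

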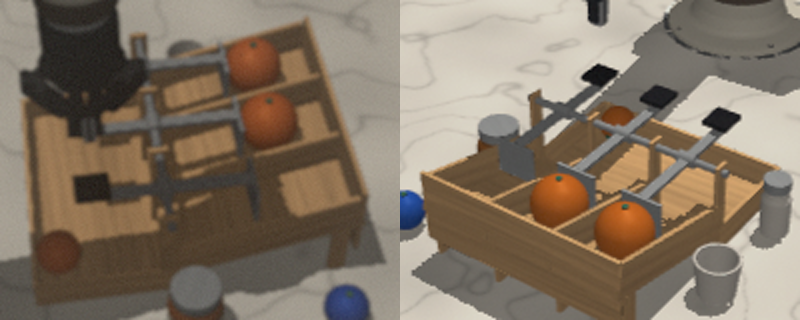

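The clementine is at rest in the tray at side tile (59,251), the right gate is shut again, and the hand is clear. I'm handing the job in.

```bash
python3 -c "
from workcell import ticket
print(ticket.job_done())"
```

```text
the job is handed in; nothing more can be done
None
```

I pressed the right lane's pad until the clementine rolled into the tray, then let go so its gate shut; the oranges and the other two levers look undisturbed in the last pictures, and the job is handed in (no verdict was shown).

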